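Seat the wok in the induction bowl and switch it on

TASK

The small wok stands on the hob's flat zone: slide it across the glass, without picking it up, into the concave wok bowl, and work it down until it sits fully home, centred and level, resting flat on the bowl's floor. Only then turn the bowl's control (the knob nearer the back of the hob) from off to on. Leave the other knob off, do not disturb the ladle, the jar and the shaker, and leave the wok seated with nothing touching it.

Things in the scene. Friction and masses are not known exactly. Their poses are not given: they have to be found in the camera images.
- hob: Low countertop induction hob, fixed; 270 mm deep (its x), 545 mm long (its y), 76 mm high; metal case, black glass top. Origin: centre of its underside; x points to its back edge, y to its left end, z up. On the glass from left to right: flat zone (printed circles) at y = +155 mm, concave wok bowl at y = -58, control strip with two knobs at y = -225. Wok on glass: friction 0.37 to 0.55.
- bowl_floor (a point): Centre of the flat floor (44 mm radius) of the concave glass bowl, 32 mm below the glass top; axes as the hob's. The wall curves up, ever steeper, to the mouth.
- bowl_mouth (a point): Centre of the bowl's round mouth (87 mm radius), at the top of the bevelled steel trim ring that stands 2 mm proud of the glass round it, out to 99 mm radius; axes as the hob's.
- wok: Small round steel wok, loose, about 0.6 kg, upright on the flat zone at the start. Origin: centre of its underside; z: its axis, up out of its mouth. Flat foot of 42 mm radius; outside curves up like part of a ball (radius 60 mm at 10 mm height, 74 at 22, 84 at 36, 90 at 50) to the rim. It fits the bowl with 2 mm to spare; fully home the foot lies flat on the floor, the rim 33 mm above the glass.
- wok_rim (a point): Centre of the wok's mouth, on its axis 65 mm above the foot; rim of 95 mm outer radius, wall 3 to 4 mm thick. Pushed over the trim ring the wok tips nose down and by friction often hangs tilted 10 to 30 degrees, the side pushed from high; 5 to 25 N down on top of the high rim swings it level (about a point 90 mm above the foot). Pressed below level height it swings on and tilts the other way.
- wok_ear (a point): Middle of one of the wok's two loop ears of 8 mm rod, 124 mm from the axis on its x side, 63 mm above the foot; the other lies across the wok. Each is 60 mm wide and starts at the rim. At the start the ears point roughly to the hob's front and back.
- bowl_knob (a joint): Rotary control of the wok bowl: the knob nearer the hob's back edge (50 mm behind the hob's centre line). 0 = off (pointer to the hob's back edge, +x), 1.22 rad = on (pointer 70 degrees clockwise seen from above, towards the right end). A spring holds it against a stop in either position; it snaps over past the middle (0.61) and takes about 0.07 N m.
- bowl_knob_grip (a point): On the axis of the bowl's knob, 21 mm above the glass, at the middle height of its black grip bar, 40 mm long, 12 mm wide, from 8 to 30 mm above the glass; under it a round skirt, 21.5 mm radius, 10 mm high. x points along the bar to its pointer end (white line), z up; turns with the knob.
- flat_knob (a joint): Rotary control of the flat zone, an equal knob nearer the hob's front edge (100 mm in front of the bowl's knob). It is off (0) and stays off.
- ladle: Black ladle with a blue handle lying on the worktop left of the hob, 319 mm long along its x; bystander. Origin: under its middle.
- jar: Round glass jar of red preserve with a metal lid standing right of the hob, 71 mm wide, 110 mm tall; bystander. Origin: centre of its base.
- flour_dredger: Steel shaker with a side handle and perforated lid standing right of the hob, 74 x 105 mm, 112 mm tall; bystander. Origin: centre of its base.

How it is judged:
By the outcome, as a careful person would: the job done as asked, in the order asked, and still so for the second after the job is handed in, with the robot touching nothing.
It also fails if it takes over 67 s, if anything falls off the work surface, if the arm or the gripper's body presses on something with over 40 N, if the wrist force passes 120 N, or if a joint passes its speed limit or range.

ROBOT

A 6-joint arm with a two-finger parallel gripper is mounted at the origin on a cart in front of the work surface, level with it; the furniture and walls round the work are solid. World frame = base frame: x ahead of the robot, y to its left, z up, the work surface at z = 0. Lengths are in m, angles in rad, forces in N, time in s.
With the tool pointing down it reaches from about 0.4 to 0.825 m from the base axis. Payload 7 kg.
Tool frame: the origin (TCP) lies on the centre line of the jaws, within the pads' length; the fingertips stand 11 mm ahead of it and the grasp point (between the pads) lies 8 mm behind it; z points along the fingers, y is the line along which they close (so a half turn about z gives the same grasp; the last joint's range is limited). The gripper opens to 88 mm and grips with 3 to 60 N. Pads are 19 mm wide; open, the fingers measure 130 mm over their backs; the gripper's body (78 mm by 193 mm) begins 47 mm behind the grasp point.
Start: joints at [1.515, 0.359, 0.012, 0, -1.224, -0.288], TCP at [0.228, 0.635, 0.238] pointing down, gripper open.
Joint ranges: [-3.07, 3.07], [-1.43, 2.12], [-1.02, 1.25], [-3.03, 1.67], [-3.05, -0], [-3.03, 3.03]. Speed limits (rad/s): [2.39, 2.39, 3.01, 3.14, 3.14, 3.14].

INTERFACE

Orientations are given as a rotation vector (axis times angle).
In Python, from plant import arm, viewer, spotter gives the robot as it stands.
- The arm moves only by the tool play_rows, never from a script. Its argument "motion" is a list of rows, each an object with "travel": the shift along the tool's x, y, z in units of 1000 mm (1.0 is 1000 mm), a list of three; "roll": the turn about the tool's z in units of pi/4 rad (1.0 is pi/4 rad). In form: [{"travel": [dx, dy, dz], "roll": roll}, ...]. A call has exactly 8 rows; each row shifts and turns the commanded pose from where the row before left it, along the tool's axes as they then stand; what a row does not reach is not made up. A row lasts 1/10 s, in which the tool goes at most 50 mm and 8.59 degrees, less where a joint would pass 70% of its speed; a pose out of reach is approached as far as the arm can. A call with a number of a shift or a turn outside -1 to 1 is refused whole. A call with a gripper value outside its range is refused whole. "fingers" is the opening, from -1 (shut) to 1 (fully open), set as the call begins (left out, the last holds). The fingers move at their own pace and stop on an object; the grip force is fixed at half the most. Time passes only in rows, so rows that do not move let the fingers close, or fill a call up. It gives the time, the measured TCP pose, the force, the opening and the grip force at its end, in the units of the state.
- arm.get_state(): the state, without advancing time (a new reading comes with each control period).
- viewer.camera(name): name is "scene" or "side" or "wrist"; returns a dict with "frame" (400x640x3 uint8, red, green, blue), "range_z" (400x640 float32, m along the optical axis (not along the pixel's ray), 0 where there is no reading), "camera_matrix" (3x3 intrinsics, pixels), "k1" (the pictures are not rectified: a ray, as slopes to the right and down, at radius r is drawn at 1 + k1 r^2 times it, then the intrinsics apply), "view" (4x4, takes a point from world to camera coordinates). Camera axes: x right, y down, z forward; pixel columns grow to the right and rows downward; lengths in m; the calibration is good to about 2 mm. A picture is of the moment at which its call begins.
- arm.hand_in(): hands the job in; it is judged then, once.
Trained networks look in a picture, given as the dict that the camera call returned (one of the last four; its "shot" number tells which), for a name from the list of things; names that differ only in an ending like _2 or _b are one class to them, and where a whole thing is asked for, a point or a joint stands for the part that bears it (a point fixed in the world has none). Each returns a list of dicts, best first, with "confidence" (0 to 1); they miss things now and then, are a little off and sometimes report something else, mostly with a low value. They report only what shows in the picture. A call takes as long as a camera call.
- spotter.spot_in(picture, query): "point" ([x, y, z] in m, in world coordinates, good to about 4 mm: the middle of the surface that is visible of it).
The state is a dict: "t": time; "joints": joint angles; "joint_velocities": joint speeds; "joint_efforts": joint torques, N m; "position": TCP position; "eef_rot": TCP orientation; "force": force on the tool from outside, world axes, zero at the start; "wrist_torque": the same for the moment, N m; "finger_gap": finger opening in m; "grip_force": force on a finger pad.
Only numpy, scipy, OpenCV 4.12 (cv2) and the standard library are available. Lean on these libraries where they do the work, as an engineer would, in place of code of your own. Each camera call takes 0.05 s, during which the arm holds its last target. There are 200 camera calls.

## Working session

There is one attempt and no reset: what is moved stays moved. The work goes in short steps, Python scripts to look and compute and a tool call to move; the robot and the scene stay as the last step left them, time stands still between calls to the robot, and variables do not carry over. Pictures are saved under pics/ and viewed, at most 10 in all, crops included, and the job is handed in when it is done.

Besides the shell and the picture viewer there is one more tool, called after "Emit:" as name([rows], argument=value, ...), one row to a line, values as JSON. play_rows: Moves the arm, as the interface text tells. Shifts and turns lie within -1 to 1; 1 stands for 1000 mm of shift or pi/4 rad of turn. Its arguments: {"type":"object","properties":{"motion":{"type":"array","items":{"type":"object","properties":{"travel":{"type":"array","items":{"type":"number","minimum":-1,"maximum":1}},"roll":{"type":"number","minimum":-1,"maximum":1}}}},"fingers":{"type":"number"}},"required":["motion"]}

```bash
mkdir -p pics
cat > h.py <<'E'
import numpy as np, cv2
from plant import arm, viewer, spotter
from scipy.spatial.transform import Rotation as R
def save(p,n): cv2.imwrite('pics/'+n+'.png',cv2.cvtColor(p['frame'],cv2.COLOR_RGB2BGR))
def cloud(p):
    z=p['range_z'];K=np.array(p['camera_matrix'],float)
    v,u=np.mgrid[0:400,0:640]
    xd=(u-K[0,2])/K[0,0];yd=(v-K[1,2])/K[1,1];x,y=xd.copy(),yd.copy()
    for _ in range(8):
        s=1+p['k1']*(x*x+y*y);x=xd/s;y=yd/s
    c=np.stack([x*z,y*z,z,np.ones_like(z)],-1)
    w=c@np.linalg.inv(p['view']).T
    w=w[...,:3];w[z<=0]=np.nan
    return w
def st():
    s=arm.get_state();print('t',s['t'],'pos',np.round(s['position'],4),'rot',np.round(s['eef_rot'],3),'F',np.round(s['force'],1),'gap',round(s['finger_gap'],4))
    print('R',np.round(R.from_rotvec(s['eef_rot']).as_matrix(),3).tolist(),'j',np.round(s['joints'],2));return s
E
python3 - <<'E'
from h import *
st()
for n in ['scene','side']:
    p=viewer.camera(n);save(p,n+'0')
    for q in ['hob','bowl_floor','bowl_mouth','wok','wok_rim','wok_ear','bowl_knob','bowl_knob_grip','flat_knob','ladle','jar','flour_dredger']:
        try: print(n,q,[(np.round(d['point'],3).tolist(),round(d['confidence'],2)) for d in spotter.spot_in(p,q)][:3])
        except Exception as e: print(q,e)
    np.save(n+'0.npy',cloud(p))
E
```

```text
t 0.0 pos [0.2274 0.6351 0.2366] rot [ 3.094 -0.537 -0.   ] F [-0.4  0.3 -0.5] gap 0.088
R [[0.941, -0.337, -0.0], [-0.337, -0.941, -0.002], [0.0, 0.002, -1.0]] j [ 1.52  0.36  0.01 -0.   -1.22 -0.29]
scene hob [([0.463, -0.105, 0.077], 0.58), ([0.461, 0.234, 0.125], 0.15)]
scene bowl_floor [([0.466, -0.104, 0.074], 0.76)]
scene bowl_mouth [([0.466, -0.1, 0.076], 0.85)]
scene wok [([0.455, 0.23, 0.118], 0.78)]
scene wok_rim [([0.461, 0.233, 0.124], 0.77)]
scene wok_ear []
scene bowl_knob [([0.571, -0.191, 0.092], 0.62)]
scene bowl_knob_grip [([0.566, -0.191, 0.09], 0.66)]
scene flat_knob [([0.474, -0.211, 0.09], 0.67), ([0.58, -0.556, 0.082], 0.51)]
scene ladle [([0.379, 0.459, 0.015], 0.41)]
scene jar [([0.443, -0.559, 0.074], 0.73), ([0.461, 0.23, 0.12], 0.17)]
scene flour_dredger [([0.579, -0.556, 0.083], 0.56)]
side hob [([0.458, -0.064, 0.072], 0.61)]
side bowl_floor [([0.464, -0.059, 0.076], 0.69)]
side bowl_mouth [([0.46, -0.061, 0.073], 0.81)]
side wok [([0.466, 0.222, 0.117], 0.91)]
side wok_rim [([0.464, 0.225, 0.117], 0.89), ([0.47, -0.21, 0.091], 0.34)]
side wok_ear [([0.469, 0.223, 0.112], 0.65)]
side bowl_knob [([0.569, -0.2, 0.087], 0.71)]
side bowl_knob_grip [([0.568, -0.198, 0.084], 0.49)]
side flat_knob [([0.47, -0.212, 0.093], 0.54)]
side ladle [([0.511, 0.47, 0.024], 0.63), ([0.467, 0.223, 0.116], 0.18)]
side jar [([0.437, -0.554, 0.087], 0.97)]
side flour_dredger [([0.576, -0.546, 0.09], 0.7)]
```

View pics/scene0.png

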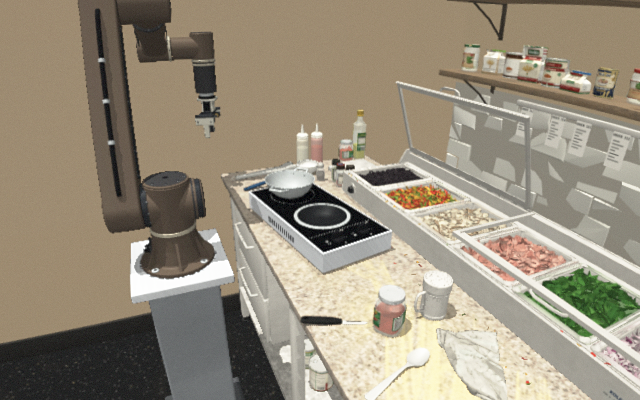

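View pics/side0.png

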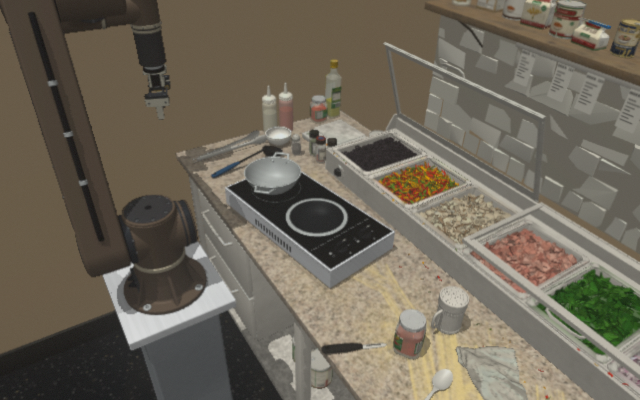

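Run:
```python
import numpy as np, cv2
for n in ['scene','side']:
    w=np.load(n+'0.npy').reshape(-1,3); w=w[np.isfinite(w[:,0])]
    def box(x0,x1,y0,y1,z0,z1): return w[(w[:,0]>x0)&(w[:,0]<x1)&(w[:,1]>y0)&(w[:,1]<y1)&(w[:,2]>z0)&(w[:,2]<z1)]
    g=box(.25,.75,-.4,.5,.068,.079)
    r=cv2.minAreaRect(g[:,:2].astype(np.float32));print(n,'glass',len(g),r,np.median(g[:,2]),'pct',np.percentile(g[:,:2],[.5,99.5],axis=0))
    def circ(q):
        A=np.c_[2*q[:,:2],np.ones(len(q))];b=(q[:,:2]**2).sum(1)
        for _ in range(5):
            s=np.linalg.lstsq(A,b,rcond=None)[0];rr=np.sqrt(s[2]+s[:2]@s[:2])
            e=abs(np.hypot(*(q[:,:2]-s[:2]).T)-rr);k=e<max(.003,np.median(e)*2);A,b,q=A[k],b[k],q[k]
        return np.round([*s[:2],rr],4),len(q)
    k=box(.3,.62,.05,.4,.136,.150);print('rim pts',len(k),k.min(0),k.max(0),circ(k) if len(k)>5 else '')
    f=box(.3,.65,-.25,.15,.035,.060);print('bowl pts',len(f),f.min(0) if len(f) else'',f.max(0) if len(f) else '',circ(box(.3,.65,-.25,.1,.055,.06)) if len(f)>20 else '')
    for c in [(.568,-.197),(.472,-.21)]:
        h=box(c[0]-.04,c[0]+.04,c[1]-.04,c[1]+.04,.098,.115)
        print('knob',len(h),cv2.minAreaRect(h[:,:2].astype(np.float32)) if len(h)>3 else '',h[:,2].max() if len(h) else '')
```

```text
scene glass 4141 ((0.5192635655403137, 0.03717094659805298), (0.8579609990119934, 0.442806214094162), 88.37544250488281) 0.07590237130169497 pct [[ 0.31620352 -0.37000281]
 [ 0.73151874  0.40886065]]
rim pts 174 [0.34530108 0.07915022 0.13607347] [0.5506399  0.29058264 0.14388014] (array([0.449 , 0.1856, 0.094 ]), 99)
bowl pts 1125 [ 0.3243971  -0.24999579  0.03503326] [0.64879073 0.14888426 0.0599774 ] (array([ 0.4912, -0.1103,  0.1408]), 79)
knob 41 ((0.5678463578224182, -0.1914990097284317), (0.040348585695028305, 0.015351162292063236), 19.885723114013672) 0.10807168157892699
knob 45 ((0.471157431602478, -0.205056294798851), (0.04092618077993393, 0.012880809605121613), 13.481924057006836) 0.10759171148626823
side glass 6386 ((0.52005934715271, 0.03582644462585449), (0.8589920997619629, 0.43956995010375977), 88.41078186035156) 0.07414792153906191 pct [[ 0.31672578 -0.36366162]
 [ 0.73235857  0.3962374 ]]
rim pts 252 [0.34613768 0.07662217 0.13605191] [0.55486123 0.29236661 0.14580877] (array([0.4497, 0.1845, 0.094 ]), 134)
bowl pts 1658 [ 0.32221056 -0.24991945  0.03500414] [0.64971624 0.14989028 0.05995341] (array([ 0.4844, -0.1089,  0.1414]), 99)
knob 43 ((0.5684316754341125, -0.18955250084400177), (0.041190870106220245, 0.0145983025431633), 3.8059141635894775) 0.10807136533307282
knob 52 ((0.4688969850540161, -0.20581787824630737), (0.03906727954745293, 0.014881430193781853), 6.274449348449707) 0.10818416332352787
```

The scene picture shows the wok on the flat zone (about 290,182), the bowl's ring (322,215) and both knobs near (360,240). The side picture agrees: wok (272,177), bowl (317,217). I'll refine the bowl centre, hob yaw and ear direction now.

```bash
cat > ring.py <<'E'
from h import *
from scipy.optimize import least_squares
def ring(p,c0=(.494,-.033)):
    w=cloud(p);f=p['frame'].astype(float).mean(-1)
    d=np.hypot(w[...,0]-c0[0],w[...,1]-c0[1])
    m=(d<.115)&(d>.07)&(w[...,2]>.068)&(w[...,2]<.086)&(f>110)
    q=w[m][:,:2]
    s=least_squares(lambda a:np.hypot(q[:,0]-a[0],q[:,1]-a[1])-.093,c0,loss='soft_l1',f_scale=.004)
    return np.round(s.x,4),m.sum(),np.sqrt(np.mean(s.fun**2))
E
python3 - <<'E'
from ring import *
for n in ['scene','side']:
    p=viewer.camera(n);print(n,ring(p))
    w=np.load(n+'0.npy').reshape(-1,3);w=w[np.isfinite(w[:,0])]
    d=w[:,:2]-[.4495,.185];r=np.hypot(*d.T)
    m=(r>.108)&(r<.13)&(w[:,2]>.125)&(w[:,2]<.15)
    print('ears',m.sum(),np.round(np.c_[d[m],np.degrees(np.arctan2(d[m][:,1],d[m][:,0]))],3)[::3].tolist())
    # hob edges: front/back lines at glass height
    h=np.deg2rad(8.7);X=np.array([np.cos(h),np.sin(h)]);Y=np.array([-X[1],X[0]])
    q=w[(w[:,2]>.071)&(w[:,2]<.08)][:,:2]-[.485,.0245]
    a,b=q@X,q@Y
    k=(abs(a)<.16)&(abs(b)<.3);a,b=a[k],b[k]
    for lo in np.arange(-.25,.26,.1):
        s=a[(b>lo)&(b<lo+.05)];print(round(lo,2),np.round(np.percentile(s,[2,98]),3) if len(s)>9 else '')
    print('ends',np.round(np.percentile(b,[.5,99.5]),3))
E
```

```text
scene (array([ 0.4912, -0.0349]), np.int64(372), np.float64(0.004589389837010995))
ears 59 [[0.065, 0.104, 58.063], [0.078, 0.103, 53.025], [0.086, 0.091, 46.478], [0.068, 0.1, 55.885], [0.079, 0.096, 50.39], [0.087, 0.082, 43.166], [0.096, 0.07, 36.045], [0.061, 0.095, 57.071], [0.095, 0.067, 35.419], [0.098, 0.064, 33.306], [-0.1, -0.077, -142.397], [-0.082, -0.091, -131.987], [-0.097, -0.077, -141.497], [-0.09, -0.092, -134.38], [-0.081, -0.1, -129.061], [-0.07, -0.1, -124.958], [-0.058, -0.097, -120.784], [-0.081, -0.1, -129.202], [-0.071, -0.104, -124.529], [-0.059, -0.101, -120.428]]
-0.25 [-0.133  0.132]
-0.15 [-0.135  0.131]
-0.05 [-0.137  0.13 ]
0.05 [-0.138  0.125]
0.15 [-0.141  0.128]
0.25 [-0.141 -0.062]
ends [-0.273  0.261]
side (array([ 0.4935, -0.0318]), np.int64(402), np.float64(0.004078535218389233))
ears 85 [[0.07, 0.102, 55.697], [0.072, 0.107, 56.096], [0.08, 0.1, 51.143], [0.087, 0.088, 45.578], [0.065, 0.102, 57.388], [0.074, 0.096, 52.275], [0.085, 0.093, 47.636], [0.093, 0.085, 42.554], [0.059, 0.099, 58.915], [0.098, 0.08, 39.103], [0.055, 0.099, 60.719], [0.1, 0.068, 34.217], [0.092, 0.061, 33.512], [-0.096, -0.066, -145.168], [-0.099, -0.075, -143.07], [-0.101, -0.071, -145.031], [-0.096, -0.082, -139.536], [-0.086, -0.083, -136.068], [-0.061, -0.098, -122.064], [-0.103, -0.075, -144.114], [-0.096, -0.081, -139.696], [-0.09, -0.092, -134.381], [-0.079, -0.091, -131.149], [-0.073, -0.1, -126.107], [-0.063, -0.101, -121.934], [-0.088, -0.086, -135.601], [-0.079, -0.097, -129.041], [-0.068, -0.096, -125.247], [-0.069, -0.106, -123.176]]
-0.25 [-0.132  0.131]
-0.15 [-0.134  0.13 ]
-0.05 [-0.136  0.13 ]
0.05 [-0.135  0.126]
0.15 [-0.139  0.127]
0.25 [-0.139 -0.058]
ends [-0.272  0.265]
```

Emit:
play_rows([
  {"travel": [0.05,0,0],"roll": 0.18},
  {"travel": [0,0,0],"roll": 0.19},
  {"travel": [0,0,0],"roll": 0.19},
  {"travel": [0,0,0],"roll": 0.19},
  {"travel": [0,0,0],"roll": 0.19},
  {"travel": [0,0,0],"roll": 0.19},
  {"travel": [0,0,0],"roll": 0.17},
  {"travel": [0,0,0],"roll": 0},
])

```text
t: 2.2
position: [0.2746, 0.6186, 0.2375]
eef_rot: [2.436, -1.984, 0.0]
force: [-0.7, -0.2, 0.4]
finger_gap: 0.0877
grip_force: 0.0
```

Emit:
play_rows([
  {"travel": [0.042,-0.011,0],"roll": 0},
  {"travel": [0.043,-0.0106,0],"roll": 0},
  {"travel": [0.043,-0.0106,0],"roll": 0},
  {"travel": [0.042,-0.0106,0],"roll": 0},
  {"travel": [0.043,-0.0106,0],"roll": 0},
  {"travel": [0.042,-0.0106,0],"roll": 0},
  {"travel": [0.043,-0.0106,0],"roll": 0},
  {"travel": [0.042,-0.011,0],"roll": 0},
], fingers=0.36)

```text
t: 3.0
position: [0.4284, 0.3017, 0.238]
eef_rot: [-2.442, 1.975, -0.0]
force: [1.3, -0.0, 0.8]
finger_gap: 0.0598
grip_force: 0.0
```

Run:
```python
from ring import *
s=st();p=viewer.camera('wrist');save(p,'w1')
w=cloud(p).reshape(-1,3);w=w[np.isfinite(w[:,0])]
k=w[(w[:,2]>.133)&(w[:,2]<.147)&(w[:,0]>.3)&(w[:,0]<.62)&(w[:,1]>.05)&(w[:,1]<.35)]
print(len(k),k.min(0) if len(k) else '',k.max(0) if len(k) else '')
if len(k)>20:
    f=least_squares(lambda a:np.hypot(k[:,0]-a[0],k[:,1]-a[1])-.093,[.45,.185],loss='soft_l1',f_scale=.002);print(f.x)
try: print(ring(p))
except Exception as e: print(e)
```

```text
t 3.0 pos [0.4284 0.3017 0.238 ] rot [-2.442  1.975 -0.   ] F [ 1.3 -0.   0.8] gap 0.0598
R [[0.209, -0.978, 0.001], [-0.978, -0.209, 0.001], [-0.0, -0.001, -1.0]] j [ 0.99  0.11 -0.32  0.   -1.14 -0.78]
7077 [0.35700293 0.13560051 0.1330079 ] [0.55858461 0.29521101 0.14401532]
[0.45445264 0.18880265]
(array([ 0.494, -0.033]), np.int64(0), np.float64(nan))
  return _methods._mean(a, axis=axis, dtype=dtype,
  ret = ret.dtype.type(ret / rcount)
```

Emit:
play_rows([
  {"travel": [0,-0.001,0.03],"roll": 0.033},
  {"travel": [0,0,0.03],"roll": 0},
  {"travel": [0,0,0.03],"roll": 0},
  {"travel": [0,0,0.022],"roll": 0},
  {"travel": [0.005,0,0],"roll": 0},
  {"travel": [0.005,0,0],"roll": 0},
  {"travel": [0.005,0,0],"roll": 0},
  {"travel": [0.005,0,0],"roll": 0},
])

```text
t: 3.85
position: [0.4332, 0.2842, 0.127]
eef_rot: [-2.411, 2.01, 0.0]
force: [-0.5, 3.7, -0.3]
finger_gap: 0.0595
grip_force: 2.1
```

Emit:
play_rows([
  {"travel": [0.01,0,0]},
  {"travel": [0.01,0,0]},
  {"travel": [0.01,0,0]},
  {"travel": [0.01,0,0]},
  {"travel": [0.01,0,0]},
  {"travel": [0.01,0,0]},
  {"travel": [0.01,0,0]},
  {"travel": [0.005,0,0]},
])

```text
invalid input at $.motion[0]: expected keys travel, roll
```

```bash
cat > wok.py <<'E'
from ring import *
def wokfit(n,tag=None,c0=None,pts=False):
    p=viewer.camera(n)
    if tag: save(p,tag)
    w=cloud(p);f=p['frame'].astype(float).mean(-1)
    d=spotter.spot_in(p,'wok_rim')
    if c0 is None: c0=d[0]['point'][:2]
    c0=np.array(c0)
    m=(np.hypot(w[...,0]-c0[0],w[...,1]-c0[1])<.105)&(w[...,2]>.085)&(w[...,2]<.175)
    q=w[m]
    # silhouette rim: per azimuth the highest point about c0
    az=np.degrees(np.arctan2(q[:,1]-c0[1],q[:,0]-c0[0]));rr=np.hypot(q[:,0]-c0[0],q[:,1]-c0[1])
    P=[]
    for a in range(-180,180,6):
        k=q[(az>=a)&(az<a+6)&(rr>.06)]
        if len(k)>2: P.append(k[np.argsort(k[:,2])[-3:]].mean(0))
    P=np.array(P)
    # circle of radius .0935 in plane
    def res(v):
        t=np.array([v[3],v[4],1.]);t/=np.linalg.norm(t);e=P-v[:3];h=e@t
        return np.r_[h,np.linalg.norm(e-np.outer(h,t),axis=1)-.0935]
    s=least_squares(res,[*c0,.13,0,0],loss='soft_l1',f_scale=.003)
    t=s.x
    print(n,'rim c',np.round(t[:3],4),'normal tilt deg x,y',np.round(np.degrees(t[3:]),1),'rms',round(np.sqrt(np.mean(s.fun**2)),4),len(P),'spot',[np.round(x['point'],3).tolist() for x in d[:1]])
    return t
E
python3 - <<'E'
from wok import *
st()
for n in ['scene','side']: wokfit(n,c0=[.465,.11])
E
```

```text
t 3.85 pos [0.4332 0.2842 0.127 ] rot [-2.411  2.01   0.   ] F [-0.5  3.7 -0.3] gap 0.0595
R [[0.18, -0.984, 0.002], [-0.984, -0.18, 0.002], [-0.002, -0.002, -1.0]] j [ 0.96  0.2  -0.48  0.   -0.88 -0.78]
scene rim c [0.4634 0.1275 0.1412] normal tilt deg x,y [-11.3  34.3] rms 0.0095 14 spot [[0.459, 0.234, 0.126]]
side rim c [0.4617 0.1283 0.1379] normal tilt deg x,y [-4.9 25.1] rms 0.0099 17 spot [[0.467, 0.222, 0.116]]
```

Emit:
play_rows([
  {"travel": [0.01,0,0],"roll": 0},
  {"travel": [0.015,0,0],"roll": 0},
  {"travel": [0.015,0,0],"roll": 0},
  {"travel": [0.015,0,0],"roll": 0},
  {"travel": [0.015,0,0],"roll": 0},
  {"travel": [0.015,0,0],"roll": 0},
  {"travel": [0.01,0,0],"roll": 0},
  {"travel": [0.005,0,0],"roll": 0},
])

```text
t: 4.85
position: [0.4503, 0.1839, 0.1254]
eef_rot: [2.41, -2.014, -0.0]
force: [0.4, 4.0, 0.6]
finger_gap: 0.0591
grip_force: 1.6
```

Run:
```python
from wok import *
s=st();c=np.array(s['position'][:2])+.1*R.from_rotvec(s['eef_rot']).as_matrix()[:2,0];print(c)
for n in ['scene','side']: wokfit(n,n+'2',c0=c)
```

```text
t 4.85 pos [0.4503 0.1839 0.1254] rot [ 2.41  -2.014 -0.   ] F [0.4 4.  0.6] gap 0.0591
R [[0.178, -0.984, -0.001], [-0.984, -0.178, -0.001], [0.0, 0.001, -1.0]] j [ 0.79  0.16 -0.55 -0.   -0.87 -0.61]
[0.46805323 0.08545564]
scene rim c [0.4646 0.0859 0.1408] normal tilt deg x,y [-0.7  1.6] rms 0.0071 55 spot [[0.48, 0.129, 0.124]]
side rim c [0.4646 0.085  0.141 ] normal tilt deg x,y [-0.   0.8] rms 0.0059 58 spot [[0.484, 0.121, 0.116]]
```

View pics/side2.png

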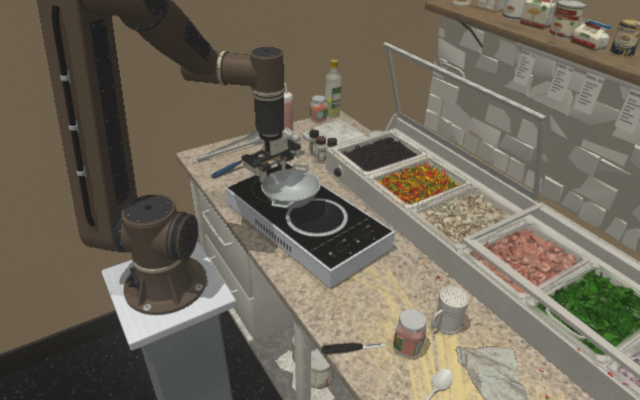

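The side picture shows the wok sliding level, now at about (290,188) and just left of the bowl, with the fingers behind it.

Emit:
play_rows([
  {"travel": [0.01,-0.0005,0],"roll": 0},
  {"travel": [0.01,-0.0005,0],"roll": 0},
  {"travel": [0.01,-0.0005,0],"roll": 0},
  {"travel": [0.01,-0.0005,0],"roll": 0},
  {"travel": [0.01,-0.0005,0],"roll": 0},
  {"travel": [0.01,-0.0005,0],"roll": 0},
  {"travel": [0.01,-0.0005,0],"roll": 0},
  {"travel": [0.01,-0.0005,0],"roll": 0},
])

```text
t: 5.85
position: [0.4685, 0.1061, 0.1253]
eef_rot: [2.411, -2.013, -0.0]
force: [-1.3, -0.2, 0.1]
finger_gap: 0.0595
grip_force: 0.0
```

Run:
```python
from wok import *
s=st();c=np.array(s['position'][:2])+.1*R.from_rotvec(s['eef_rot']).as_matrix()[:2,0];print(c)
for n in ['scene','side']: wokfit(n,n+'3',c0=c)
```

```text
t 5.85 pos [0.4685 0.1061 0.1253] rot [ 2.411 -2.013 -0.   ] F [-1.3 -0.2  0.1] gap 0.0595
R [[0.179, -0.984, -0.001], [-0.984, -0.179, -0.001], [0.001, 0.001, -1.0]] j [ 0.63  0.15 -0.56  0.   -0.86 -0.45]
[0.48638899 0.00771216]
scene rim c [ 0.485  -0.0053  0.1204] normal tilt deg x,y [  7.4 -27.2] rms 0.0064 49 spot [[0.507, 0.04, 0.097]]
side rim c [ 0.4854 -0.0081  0.1179] normal tilt deg x,y [  6.  -24.1] rms 0.0069 48 spot [[0.507, 0.022, 0.09]]
```

Emit:
play_rows([
  {"travel": [0.006,0,0],"roll": 0},
  {"travel": [0.006,0,0],"roll": 0},
  {"travel": [0.006,0,0],"roll": 0},
  {"travel": [0.005,0,0],"roll": 0},
  {"travel": [0.005,0,0],"roll": 0},
  {"travel": [0.005,0,0],"roll": 0},
  {"travel": [0.003,0,0],"roll": 0},
  {"travel": [0,0,0],"roll": 0},
])

```text
t: 6.85
position: [0.4751, 0.0717, 0.1255]
eef_rot: [2.412, -2.013, -0.0]
force: [0.0, 1.8, -1.4]
finger_gap: 0.0595
grip_force: 0.9
```

Run:
```python
from wok import *
s=st()
for n in ['scene','side']: wokfit(n,n+'4',c0=[.489,-.024])
```

```text
t 6.85 pos [0.4751 0.0717 0.1255] rot [ 2.412 -2.013 -0.   ] F [ 0.   1.8 -1.4] gap 0.0595
R [[0.179, -0.984, -0.0], [-0.984, -0.179, -0.0], [0.0, 0.0, -1.0]] j [ 0.56  0.15 -0.56 -0.   -0.86 -0.38]
scene rim c [ 0.4873 -0.0206  0.1202] normal tilt deg x,y [  6.1 -22.8] rms 0.0047 52 spot [[0.506, 0.021, 0.097]]
side rim c [ 0.4869 -0.0215  0.1191] normal tilt deg x,y [  6.  -23.6] rms 0.0039 48 spot [[0.506, 0.011, 0.09]]
```

View pics/side4.png

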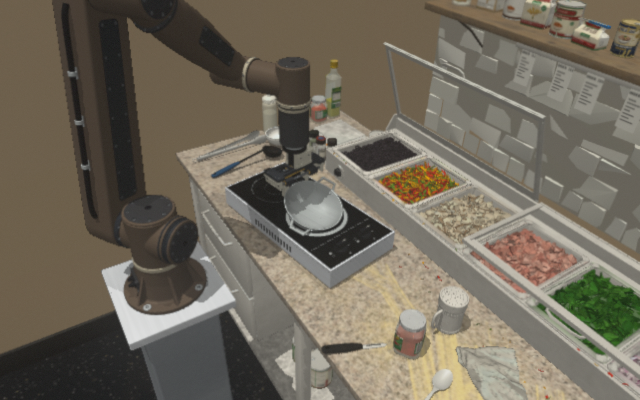

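The side picture shows the wok in the bowl at about (315,207), hanging tilted with its pushed side, nearest the hand, high. I'll lift off and press down on that rim next.

Emit:
play_rows([
  {"travel": [-0.005,0,0],"roll": 0},
  {"travel": [0,0,-0.02],"roll": 0},
  {"travel": [0,0,-0.025],"roll": 0},
  {"travel": [0,0,-0.025],"roll": 0},
  {"travel": [0.01,0,0],"roll": 0},
  {"travel": [0.0095,-0.001,0],"roll": 0},
  {"travel": [0,0,0],"roll": 0},
  {"travel": [0,0,0],"roll": 0},
])

```text
t: 7.85
position: [0.4782, 0.0574, 0.1946]
eef_rot: [2.41, -2.013, -0.001]
force: [0.5, -0.0, -0.2]
finger_gap: 0.0599
grip_force: 0.0
```

Emit:
play_rows([
  {"travel": [0,0,0],"roll": 0},
  {"travel": [0,0,0],"roll": 0},
  {"travel": [0,0,0.01],"roll": 0},
  {"travel": [0,0,0.01],"roll": 0},
  {"travel": [0,0,0.008],"roll": 0},
  {"travel": [0,0,0.005],"roll": 0},
  {"travel": [0,0,0.003],"roll": 0},
  {"travel": [0,0,0],"roll": 0},
], fingers=-1)

```text
t: 8.65
position: [0.4785, 0.0579, 0.1591]
eef_rot: [2.412, -2.012, -0.0]
force: [0.7, -0.2, 0.2]
finger_gap: 0.0022
grip_force: 0.0
```

Run:
```python
from wok import *
s=st()
for n in ['scene','side']: wokfit(n,n+'5',c0=[.489,-.024])
```

```text
t 8.65 pos [0.4785 0.0579 0.1591] rot [ 2.412 -2.012 -0.   ] F [ 0.7 -0.2  0.2] gap 0.0022
R [[0.179, -0.984, -0.001], [-0.984, -0.179, -0.0], [0.0, 0.001, -1.0]] j [ 0.53  0.11 -0.51  0.   -0.95 -0.35]
scene rim c [ 0.4861 -0.0154  0.1177] normal tilt deg x,y [  5.6 -17.2] rms 0.0076 53 spot [[0.505, 0.031, 0.095]]
side rim c [ 0.4861 -0.0163  0.1162] normal tilt deg x,y [  5.6 -16.6] rms 0.008 56 spot [[0.508, 0.016, 0.087]]
```

Emit:
play_rows([
  {"travel": [0,0,0.003],"roll": 0},
  {"travel": [0,0,0.003],"roll": 0},
  {"travel": [0,0,0.003],"roll": 0},
  {"travel": [0,0,0.003],"roll": 0},
  {"travel": [0,0,0.003],"roll": 0},
  {"travel": [0,0,0.002],"roll": 0},
  {"travel": [0,0,0],"roll": 0},
  {"travel": [0,0,0],"roll": 0},
])

```text
t: 9.65
position: [0.4791, 0.0572, 0.1429]
eef_rot: [2.412, -2.012, 0.002]
force: [1.5, -5.7, 4.9]
finger_gap: 0.0003
grip_force: 3.0
```

Run:
```python
from wok import *
s=st()
for n in ['scene','side']: wokfit(n,n+'6',c0=[.489,-.024])
a=cv2.imread('pics/side6.png')[120:280,220:420];b=cv2.imread('pics/scene6.png')[120:280,220:420]
cv2.imwrite('pics/c6.png',cv2.resize(np.hstack([a,b]),None,fx=2,fy=2,interpolation=cv2.INTER_CUBIC))
```

```text
t 9.65 pos [0.4791 0.0572 0.1429] rot [ 2.412e+00 -2.012e+00  2.000e-03] F [ 1.5 -5.7  4.9] gap 0.0003
R [[0.179, -0.984, 0.001], [-0.984, -0.18, -0.001], [0.001, -0.0, -1.0]] j [ 0.53  0.13 -0.54  0.   -0.91 -0.35]
scene rim c [ 0.4885 -0.0195  0.1169] normal tilt deg x,y [  4.4 -11.8] rms 0.0098 56 spot []
side rim c [ 0.4877 -0.0203  0.1161] normal tilt deg x,y [  4.5 -12. ] rms 0.0095 59 spot [[0.509, 0.011, 0.089]]
```

View pics/c6.png

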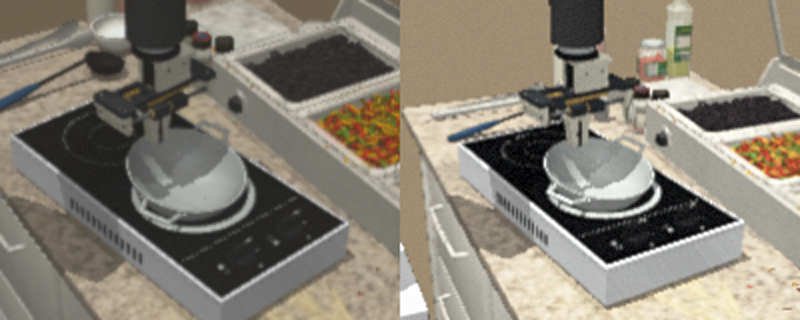

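The crops show the wok tilted with its high side at the fingers. The closed fingertip is just inside the rim at about (155,135) in the left crop, so I'll lift and shift it outward.

Emit:
play_rows([
  {"travel": [0,0,-0.02],"roll": 0},
  {"travel": [0,0,-0.025],"roll": 0},
  {"travel": [0,0,-0.015],"roll": 0},
  {"travel": [-0.012,0,0],"roll": 0},
  {"travel": [0,0,0],"roll": 0},
  {"travel": [0,0,0],"roll": 0},
  {"travel": [0,0,0],"roll": 0},
  {"travel": [0,0,0],"roll": 0},
])

```text
t: 10.65
position: [0.4763, 0.0696, 0.2019]
eef_rot: [2.411, -2.012, -0.001]
force: [1.0, 0.3, -0.3]
finger_gap: 0.0006
grip_force: 0.0
```

Run:
```python
from wok import *
s=st()
for n in ['scene','side']:
    t=wokfit(n,n+'7',c0=[.489,-.024]);nn=np.array([t[3],t[4],1]);nn/=np.linalg.norm(nn)
    u=np.array([0,0,1])-nn*nn[2];u/=np.linalg.norm(u);print('high rim',np.round(t[:3]+.0935*u,4),'pivot',np.round(t[:3]+.025*nn,4))
```

```text
t 10.65 pos [0.4763 0.0696 0.2019] rot [ 2.411e+00 -2.012e+00 -1.000e-03] F [ 1.   0.3 -0.3] gap 0.0006
R [[0.179, -0.984, -0.001], [-0.984, -0.179, -0.001], [0.0, 0.001, -1.0]] j [ 0.55  0.07 -0.45 -0.   -1.05 -0.37]
scene rim c [ 0.4873 -0.0188  0.1153] normal tilt deg x,y [  3.5 -11.3] rms 0.0016 57 spot [[0.502, 0.027, 0.095]]
high rim [0.46   0.0686 0.1343] pivot [ 0.4888 -0.0236  0.1398]
side rim c [ 0.488  -0.02    0.1142] normal tilt deg x,y [  3.6 -11.5] rms 0.0014 57 spot [[0.506, 0.014, 0.09]]
high rim [0.4605 0.0673 0.1334] pivot [ 0.4895 -0.0249  0.1387]
```

Emit:
play_rows([
  {"travel": [0.005,0.01,0],"roll": 0},
  {"travel": [0,0,0.025],"roll": 0},
  {"travel": [0,0,0.02],"roll": 0},
  {"travel": [0,0,0.009],"roll": 0},
  {"travel": [0,0,0.004],"roll": 0},
  {"travel": [0,0,0.004],"roll": 0},
  {"travel": [0,0,0.004],"roll": 0},
  {"travel": [0,0,0],"roll": 0},
])

```text
t: 11.65
position: [0.4676, 0.0632, 0.1365]
eef_rot: [-2.412, 2.013, 0.0]
force: [-0.5, -0.1, -0.8]
finger_gap: 0.0001
grip_force: 0.0
```

Run:
```python
from wok import *
s=st()
for n in ['scene','side']:
    t=wokfit(n,n+'8',c0=[.49,-.03])
```

```text
t 11.65 pos [0.4676 0.0632 0.1365] rot [-2.412  2.013  0.   ] F [-0.5 -0.1 -0.8] gap 0.0001
R [[0.179, -0.984, 0.0], [-0.984, -0.179, 0.0], [-0.0, -0.0, -1.0]] j [ 0.55  0.12 -0.56 -0.   -0.89 -0.37]
scene rim c [ 0.4885 -0.0237  0.1133] normal tilt deg x,y [ 2.4 -8.2] rms 0.01 56 spot [[0.507, 0.022, 0.093]]
side rim c [ 0.4893 -0.0235  0.1121] normal tilt deg x,y [ 2.9 -8.1] rms 0.0095 58 spot [[0.422, -0.118, 0.071]]
```

Emit:
play_rows([
  {"travel": [0,0,0.003],"roll": 0},
  {"travel": [0,0,0.003],"roll": 0},
  {"travel": [0,0,0.003],"roll": 0},
  {"travel": [0,0,0.002],"roll": 0},
  {"travel": [0,0,0.001],"roll": 0},
  {"travel": [0,0,0.001],"roll": 0},
  {"travel": [0,0,0],"roll": 0},
  {"travel": [0,0,0],"roll": 0},
])

```text
t: 12.65
position: [0.4675, 0.0632, 0.1234]
eef_rot: [-2.412, 2.013, 0.0]
force: [0.6, -1.8, 2.9]
finger_gap: 0.0002
grip_force: 1.3
```

Emit:
play_rows([
  {"travel": [0,0,-0.02],"roll": 0},
  {"travel": [0,0,-0.025],"roll": 0},
  {"travel": [0,0,-0.015],"roll": 0},
  {"travel": [0,0,0],"roll": 0},
  {"travel": [0,0,0],"roll": 0},
  {"travel": [0,0,0],"roll": 0},
  {"travel": [0,0,0],"roll": 0},
  {"travel": [0,0,0],"roll": 0},
])

```text
t: 13.45
position: [0.4673, 0.0629, 0.1829]
eef_rot: [2.411, -2.012, -0.001]
force: [-0.3, -0.1, 0.1]
finger_gap: 0.0003
grip_force: 0.0
```

Run:
```python
from wok import *
s=st()
for n in ['scene','side']:
    t=wokfit(n,n+'9',c0=[.49,-.03])
```

```text
t 13.45 pos [0.4673 0.0629 0.1829] rot [ 2.411e+00 -2.012e+00 -1.000e-03] F [-0.3 -0.1  0.1] gap 0.0003
R [[0.179, -0.984, -0.001], [-0.984, -0.179, -0.001], [0.0, 0.001, -1.0]] j [ 0.55  0.07 -0.5  -0.   -1.   -0.37]
scene rim c [ 0.4909 -0.0285  0.1094] normal tilt deg x,y [ 0.6 -1.9] rms 0.0033 56 spot [[0.51, 0.018, 0.093]]
side rim c [ 0.4908 -0.0291  0.1085] normal tilt deg x,y [ 0.4 -2.1] rms 0.0064 59 spot [[0.511, 0.004, 0.082]]
```

Emit:
play_rows([
  {"travel": [0,0,0.03],"roll": 0},
  {"travel": [0,0,0.024],"roll": 0},
  {"travel": [0,0,0.004],"roll": 0},
  {"travel": [0,0,0.002],"roll": 0},
  {"travel": [0,0,0.002],"roll": 0},
  {"travel": [0,0,0.0015],"roll": 0},
  {"travel": [0,0,0],"roll": 0},
  {"travel": [0,0,0],"roll": 0},
])

```text
t: 14.45
position: [0.4686, 0.0632, 0.1212]
eef_rot: [-2.411, 2.011, -0.002]
force: [1.4, -4.4, 5.8]
finger_gap: 0.0005
grip_force: 2.7
```

Emit:
play_rows([
  {"travel": [0,0,-0.03],"roll": 0},
  {"travel": [0,0,-0.03],"roll": 0},
  {"travel": [0,0,-0.04],"roll": 0},
  {"travel": [0,0,-0.04],"roll": 0},
  {"travel": [0,0,-0.03],"roll": 0},
  {"travel": [-0.03,0,0],"roll": 0},
  {"travel": [-0.03,0,0],"roll": 0},
  {"travel": [0,0,0],"roll": 0},
])

```text
t: 15.25
position: [0.4563, 0.1245, 0.2902]
eef_rot: [-2.413, 2.01, 0.001]
force: [-0.4, 0.9, 0.1]
finger_gap: 0.0003
grip_force: 0.0
```

Run:
```python
from wok import *
s=st()
for n in ['scene','side']:
    t=wokfit(n,n+'10',c0=[.49,-.03])
p=viewer.camera('wrist');save(p,'w10');w=cloud(p).reshape(-1,3);w=w[np.isfinite(w[:,0])]
d=np.hypot(w[:,0]-.4915,w[:,1]+.032)
for nm,m in [('floor',d<.03),('glassL',(abs(w[:,1]-.12)<.03)&(abs(w[:,0]-.48)<.05))]:
    k=w[m];print(nm,len(k))
    if len(k)>50:
        c=np.linalg.lstsq(np.c_[k[:,:2]-k[:,:2].mean(0),np.ones(len(k))],k[:,2],rcond=None)[0];print('normal tilt deg',np.round(np.degrees(-c[:2]),2),'z',c[2])
```

```text
t 15.25 pos [0.4563 0.1245 0.2902] rot [-2.413e+00  2.010e+00  1.000e-03] F [-0.4  0.9  0.1] gap 0.0003
R [[0.181, -0.984, 0.0], [-0.984, -0.181, 0.002], [-0.002, -0.0, -1.0]] j [ 0.68 -0.01 -0.33 -0.   -1.26 -0.5 ]
scene rim c [ 0.4904 -0.0293  0.1087] normal tilt deg x,y [ 0.4 -0.7] rms 0.0018 57 spot [[0.508, 0.016, 0.092]]
side rim c [ 0.491  -0.0301  0.1078] normal tilt deg x,y [ 0.5 -0.9] rms 0.0016 57 spot [[0.509, 0.002, 0.081]]
floor 2510
normal tilt deg [ 0.54 -0.78] z 0.04704972855079334
glassL 51329
normal tilt deg [-48.75 369.12] z 0.3495172254400034
```

Run:
```python
from h import *
from ring import least_squares
for n in ['scene','side']:
    W=np.load(n+'0.npy');w=W.reshape(-1,3);w=w[np.isfinite(w[:,0])]
    h=np.deg2rad(9.2);X=np.array([np.cos(h),np.sin(h)]);Y=np.array([-X[1],X[0]])
    q=w[:,:2]-[.483,.023];a,b=q@X,q@Y
    m=(abs(a)<.12)&(abs(b)<.26)&(abs(w[:,2]-.076)<.005)&(np.hypot(w[:,0]-.492,w[:,1]+.034)>.105)&(np.hypot(w[:,0]-.45,w[:,1]-.185)>.12)
    k=w[m];c=np.linalg.lstsq(np.c_[k[:,:2]-k[:,:2].mean(0),np.ones(len(k))],k[:,2],rcond=None)[0];print(n,'glass normal tilt',np.round(np.degrees(-c[:2]),2),c[2],len(k))
    # wok initial
    c0=np.array([.4495,.185]);m=(np.hypot(w[:,0]-c0[0],w[:,1]-c0[1])<.105)&(w[:,2]>.085)&(w[:,2]<.175);q=w[m]
    az=np.degrees(np.arctan2(q[:,1]-c0[1],q[:,0]-c0[0]));rr=np.hypot(*(q[:,:2]-c0).T)
    P=np.array([k[np.argsort(k[:,2])[-3:]].mean(0) for k in (q[(az>=A)&(az<A+6)&(rr>.06)] for A in range(-180,180,6)) if len(k)>2])
    def res(v):
        t=np.array([v[3],v[4],1.]);t/=np.linalg.norm(t);e=P-v[:3];hh=e@t
        return np.r_[hh,np.linalg.norm(e-np.outer(hh,t),axis=1)-.0935]
    s=least_squares(res,[*c0,.13,0,0],loss='soft_l1',f_scale=.003).x;print('wok0',np.round(s[:3],4),np.degrees(s[3:]).round(2))
    # bowl mouth from depth drop: pts inside the bowl below glass
    d=np.hypot(w[:,0]-.492,w[:,1]+.034);k=w[(d<.03)];print('bowl mid pts',len(k),np.median(k[:,2],0))
    # floor extents: deepest region
    k=w[(d<.1)&(w[:,2]<.0455)];print('floor',len(k),(k[:,:2].min(0)+k[:,:2].max(0))/2,k[:,:2].max(0)-k[:,:2].min(0))
    # sphere-ish: symmetric profile fit z=f(r) -> fit centre with quadratic/quartic on 0.048..0.09
    k=w[(d<.086)&(w[:,2]<.074)]
    def rs(v):
        r2=((k[:,:2]-v[:2])**2).sum(1)/.087**2
        A=np.c_[np.ones(len(r2)),r2,r2**2,r2**3];return k[:,2]-A@np.linalg.lstsq(A,k[:,2],rcond=None)[0]
    s=least_squares(rs,[.492,-.034],loss='soft_l1',f_scale=.002,diff_step=1e-3);print('bowl sym',s.x.round(4),len(k))
```

```text
scene glass normal tilt [-0.1   0.05] 0.07621297188687419 1652
wok0 [0.4491 0.1853 0.137 ] [-0.96  1.15]
bowl mid pts 102 0.04412840564562737
floor 484 [ 0.47290666 -0.04479312] [0.1321814  0.16205454]
bowl sym [ 0.4154 -0.0694] 1018
side glass normal tilt [0.04 0.  ] 0.07457878498574001 2513
wok0 [0.4496 0.1852 0.1386] [-0.03 -0.31]
bowl mid pts 170 0.04200213526639507
floor 733 [ 0.47134615 -0.04252336] [0.15807252 0.17697572]
bowl sym [ 0.5134 -0.0114] 1445
```

Emit:
play_rows([
  {"travel": [0.03,0,0],"roll": 0},
  {"travel": [0.03,0,0],"roll": 0},
  {"travel": [0,0,0.045],"roll": 0},
  {"travel": [0,0,0.045],"roll": 0},
  {"travel": [0,0,0.045],"roll": 0},
  {"travel": [0,0,0.025],"roll": 0},
  {"travel": [0,0,0.004],"roll": 0},
  {"travel": [0,0,0.003],"roll": 0},
])

```text
t: 16.3
position: [0.468, 0.0627, 0.1233]
eef_rot: [2.411, -2.013, 0.0]
force: [1.1, 0.2, -0.2]
finger_gap: 0.0003
grip_force: 0.0
```

Emit:
play_rows([
  {"travel": [0,0,0.002],"roll": 0},
  {"travel": [0,0,0.002],"roll": 0},
  {"travel": [0,0,0.001],"roll": 0},
  {"travel": [0.001,0,0.001],"roll": 0},
  {"travel": [0,0,0],"roll": 0},
  {"travel": [0,0,0],"roll": 0},
  {"travel": [0,0,0],"roll": 0},
  {"travel": [0,0,0],"roll": 0},
])

```text
t: 17.1
position: [0.4692, 0.0627, 0.1189]
eef_rot: [-2.41, 2.01, -0.003]
force: [-0.5, -0.5, 7.4]
finger_gap: 0.0007
grip_force: 3.4
```

Emit:
play_rows([
  {"travel": [0,0,-0.03],"roll": 0},
  {"travel": [0,0,-0.03],"roll": 0},
  {"travel": [0,0,-0.04],"roll": 0},
  {"travel": [0,0,-0.04],"roll": 0},
  {"travel": [0,0,-0.03],"roll": 0},
  {"travel": [-0.03,0,0],"roll": 0},
  {"travel": [-0.03,0,0],"roll": 0},
  {"travel": [0,0,0],"roll": 0},
])

```text
t: 17.9
position: [0.4569, 0.1234, 0.2882]
eef_rot: [-2.412, 2.009, -0.0]
force: [-0.8, -1.4, -0.5]
finger_gap: 0.0007
grip_force: 0.0
```

```bash
cat > chk.py <<'E'
from wok import *
s=st()
for n in ['scene','side']:
    t=wokfit(n,n+'11',c0=[.491,-.032])
p=viewer.camera('wrist');save(p,'w11');w=cloud(p).reshape(-1,3);w=w[np.isfinite(w[:,0])]
d=np.hypot(w[:,0]-.4915,w[:,1]+.032)
for nm,m in [('floor',d<.03),('glass',(d>.13)&(abs(w[:,2]-.076)<.006))]:
    k=w[m];print(nm,len(k))
    if len(k)>50:
        c=np.linalg.lstsq(np.c_[k[:,:2]-k[:,:2].mean(0),np.ones(len(k))],k[:,2],rcond=None)[0];print('normal tilt deg',np.round(np.degrees(-c[:2]),2),'z',c[2],'ctr',k.mean(0).round(3))
E
python3 chk.py
```

```text
t 17.9 pos [0.4569 0.1234 0.2882] rot [-2.412  2.009 -0.   ] F [-0.8 -1.4 -0.5] gap 0.0007
R [[0.181, -0.983, 0.002], [-0.983, -0.181, 0.002], [-0.002, -0.002, -1.0]] j [ 0.68 -0.01 -0.33 -0.   -1.25 -0.5 ]
scene rim c [ 0.4911 -0.0308  0.1083] normal tilt deg x,y [-0.1  0.1] rms 0.0018 56 spot [[0.508, 0.018, 0.093]]
side rim c [ 0.4912 -0.0315  0.1073] normal tilt deg x,y [ 0.  -0.2] rms 0.0018 59 spot [[0.512, -0.001, 0.081]]
floor 2549
normal tilt deg [ 0.17 -0.04] z 0.04658984056930815 ctr [ 0.492 -0.032  0.047]
glass 29644
normal tilt deg [-0.18  0.06] z 0.0754588455868735 ctr [0.498 0.125 0.075]
```

View pics/w11.png

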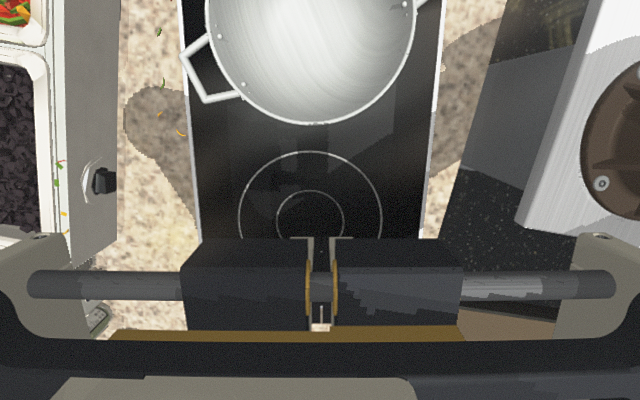

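The wrist picture shows the wok at the top (about 310,40), level and well inside the ring; the measured tilt is under 0.2°. Next is the knob.

Emit:
play_rows([
  {"travel": [0,0,0],"roll": -0.19},
  {"travel": [0,0,0],"roll": -0.19},
  {"travel": [0,0,0],"roll": -0.19},
  {"travel": [0,0,0],"roll": -0.19},
  {"travel": [0,0,0],"roll": -0.19},
  {"travel": [0,0,0],"roll": -0.19},
  {"travel": [0,0,0],"roll": -0.19},
  {"travel": [0,0,0],"roll": -0.19},
], fingers=-0.1)

```text
t: 18.95
position: [0.4572, 0.1203, 0.287]
eef_rot: [3.127, -0.301, -0.0]
force: [0.3, 0.6, -0.4]
finger_gap: 0.0392
grip_force: 0.0
```

Emit:
play_rows([
  {"travel": [0,0,0],"roll": -0.19},
  {"travel": [0,0,0],"roll": -0.19},
  {"travel": [-0.02,0,0],"roll": -0.07},
  {"travel": [0,0.048,0],"roll": 0},
  {"travel": [0,0.048,0],"roll": 0},
  {"travel": [0,0.048,0],"roll": 0},
  {"travel": [0,0.048,0],"roll": 0},
  {"travel": [0,0.048,0],"roll": 0},
])

```text
t: 19.75
position: [0.4743, -0.1206, 0.2874]
eef_rot: [3.132, 0.245, 0.001]
force: [1.4, 0.1, 0.6]
finger_gap: 0.0399
grip_force: 0.0
```

Emit:
play_rows([
  {"travel": [0,0.045,0],"roll": 0},
  {"travel": [0,0.042,0],"roll": 0},
  {"travel": [0,0,0.04],"roll": 0},
  {"travel": [0,0,0.03],"roll": 0},
  {"travel": [0,0,0],"roll": 0},
  {"travel": [0,0,0],"roll": 0},
  {"travel": [0,0,0],"roll": 0},
  {"travel": [0,0,0],"roll": 0},
])

```text
t: 20.55
position: [0.4891, -0.2039, 0.219]
eef_rot: [3.131, 0.247, 0.005]
force: [-0.3, -0.5, 0.4]
finger_gap: 0.0393
grip_force: 0.0
```

```bash
cat > knob.py <<'E'
from h import *
def knob(p):
    w=cloud(p).reshape(-1,3);w=w[np.isfinite(w[:,0])]
    for c in [(.568,-.1905),(.470,-.2055)]:
        h=w[(np.hypot(w[:,0]-c[0],w[:,1]-c[1])<.03)&(w[:,2]>.099)&(w[:,2]<.115)]
        if len(h)<20: print('none',c);continue
        m=h[:,:2].mean(0);e,v=np.linalg.eigh(np.cov((h[:,:2]-m).T));a=v[:,1];a=a*np.sign(a[0])
        r=cv2.minAreaRect(h[:,:2].astype(np.float32))
        print('knob',len(h),'mean',m.round(4),'rect',np.round(r[0],4),np.round(r[1],3),'axis deg',np.degrees(np.arctan2(a[1],a[0])).round(1),'top',np.percentile(h[:,2],95).round(4))
E
python3 - <<'E'
from knob import *
s=st();p=viewer.camera('wrist');save(p,'w12');knob(p)
for q in ['bowl_knob_grip','flat_knob']: print(q,[(np.round(d['point'],4),round(d['confidence'],2)) for d in spotter.spot_in(p,q)])
E
```

```text
t 20.55 pos [ 0.4891 -0.2039  0.219 ] rot [3.131 0.247 0.005] F [-0.3 -0.5  0.4] gap 0.0393
R [[0.988, 0.157, 0.003], [0.157, -0.988, -0.0], [0.003, 0.001, -1.0]] j [-0.02  0.13 -0.34  0.   -1.1   1.75]
knob 758 mean [ 0.5724 -0.1878] rect [ 0.5725 -0.1879] [0.04  0.011] axis deg 9.8 top 0.1064
knob 613 mean [ 0.476  -0.2043] rect [ 0.475  -0.2044] [0.039 0.011] axis deg 8.8 top 0.1061
bowl_knob_grip [(array([ 0.5746, -0.1837,  0.0874]), 0.92)]
flat_knob [(array([ 0.4763, -0.2073,  0.0884]), 0.82), (array([ 0.5749, -0.1835,  0.0825]), 0.35)]
```

View pics/w12.png

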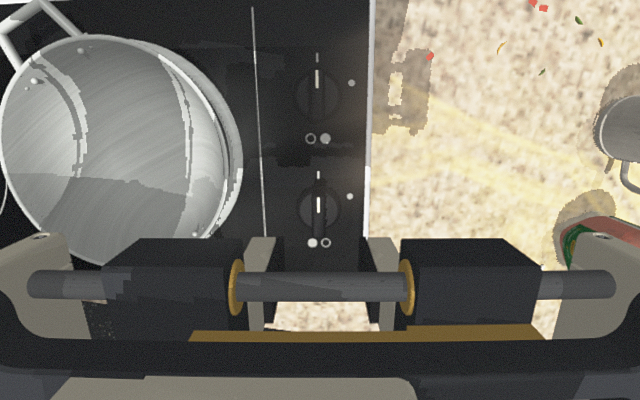

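The wrist picture shows both knobs off with their pointers up: bowl knob at about (317,97), flat knob at (318,207). The wok sits at the left, clear of them.

Emit:
play_rows([
  {"travel": [0.042,-0.001,0],"roll": 0},
  {"travel": [0.0413,-0.001,0],"roll": 0},
  {"travel": [0,0,0.04],"roll": 0},
  {"travel": [0,0,0.035],"roll": 0},
  {"travel": [0,0,0.025],"roll": 0},
  {"travel": [0,0,0.012],"roll": 0},
  {"travel": [0,0,0.006],"roll": 0},
  {"travel": [0,0,0],"roll": 0},
])

```text
t: 21.5
position: [0.5704, -0.189, 0.0994]
eef_rot: [3.132, 0.246, 0.0]
force: [0.3, -0.4, 0.5]
finger_gap: 0.04
grip_force: 0.0
```

Emit:
play_rows([
  {"travel": [0,0,0],"roll": 0},
  {"travel": [0,0,0],"roll": 0},
  {"travel": [0,0,0],"roll": 0},
  {"travel": [0,0,0],"roll": 0},
  {"travel": [0,0,0],"roll": 0},
  {"travel": [0,0,0],"roll": 0},
  {"travel": [0,0,0],"roll": 0},
  {"travel": [0,0,0],"roll": 0},
], fingers=-1)

```text
t: 22.3
position: [0.5703, -0.188, 0.0998]
eef_rot: [-3.131, -0.246, -0.001]
force: [-0.7, 6.9, 5.7]
finger_gap: 0.0118
grip_force: 30.0
```

Emit:
play_rows([
  {"travel": [0,-0.001,0],"roll": 0.18},
  {"travel": [0,0,0],"roll": 0.18},
  {"travel": [0,0,0],"roll": 0.18},
  {"travel": [0,0,0],"roll": 0.18},
  {"travel": [0,0,0],"roll": 0.18},
  {"travel": [0,0,0],"roll": 0.18},
  {"travel": [0,0,0],"roll": 0.18},
  {"travel": [0,0,0],"roll": 0.18},
])

```text
t: 23.1
position: [0.571, -0.1861, 0.0998]
eef_rot: [-2.769, 1.477, -0.002]
force: [0.3, 11.6, 3.5]
finger_gap: 0.012
grip_force: 30.0
```

Emit:
play_rows([
  {"travel": [0,0,0],"roll": 0.11},
  {"travel": [0,0,0],"roll": 0},
  {"travel": [0,0,0],"roll": 0},
  {"travel": [0,0,0],"roll": 0},
  {"travel": [0,0,0],"roll": 0},
  {"travel": [0,0,0],"roll": 0},
  {"travel": [0,0,0],"roll": 0},
  {"travel": [0,0,0],"roll": 0},
])

```text
t: 23.9
position: [0.5711, -0.186, 0.0998]
eef_rot: [-2.708, 1.587, -0.002]
force: [0.6, 11.9, 3.8]
finger_gap: 0.0117
grip_force: 30.0
```

Emit:
play_rows([
  {"travel": [0,0,0],"roll": 0},
  {"travel": [0,0,0],"roll": 0},
  {"travel": [0,0,0],"roll": 0},
  {"travel": [0,0,0],"roll": 0},
  {"travel": [0,0,-0.02],"roll": 0},
  {"travel": [0,0,-0.04],"roll": 0},
  {"travel": [0,0,-0.04],"roll": 0},
  {"travel": [0,0,-0.03],"roll": 0},
], fingers=-0.3)

```text
t: 24.7
position: [0.5703, -0.1884, 0.2317]
eef_rot: [-2.709, 1.589, -0.003]
force: [0.4, -0.1, 0.4]
finger_gap: 0.0305
grip_force: 0.0
```

Emit:
play_rows([
  {"travel": [0,0,-0.03],"roll": -0.19},
  {"travel": [0,0,-0.03],"roll": -0.19},
  {"travel": [0,0,0],"roll": -0.19},
  {"travel": [0,0,0],"roll": -0.19},
  {"travel": [0,0,0],"roll": -0.19},
  {"travel": [0,0,0],"roll": -0.19},
  {"travel": [0,0,0],"roll": -0.19},
  {"travel": [0,0,0],"roll": -0.19},
])

```text
t: 25.5
position: [0.5697, -0.1883, 0.2889]
eef_rot: [3.134, 0.218, -0.001]
force: [-0.8, 0.1, 0.2]
finger_gap: 0.0309
grip_force: 0.0
```

Emit:
play_rows([
  {"travel": [-0.04,0,0],"roll": 0},
  {"travel": [-0.04,0,0],"roll": 0},
  {"travel": [0,0,0],"roll": 0},
  {"travel": [0,0,0],"roll": 0},
  {"travel": [0,0,0],"roll": 0},
  {"travel": [0,0,0],"roll": 0},
  {"travel": [0,0,0],"roll": 0},
  {"travel": [0,0,0],"roll": 0},
])

```text
t: 26.3
position: [0.491, -0.1985, 0.2887]
eef_rot: [-3.135, -0.209, 0.001]
force: [0.4, 0.2, 0.4]
finger_gap: 0.031
grip_force: 0.0
```

```bash
cat > fin.py <<'E'
from wok import *
from knob import knob
st();p=viewer.camera('wrist');save(p,'w13');knob(p)
w=cloud(p).reshape(-1,3);w=w[np.isfinite(w[:,0])]
k=w[np.hypot(w[:,0]-.4915,w[:,1]+.032)<.03];print(len(k))
if len(k)>50: print('floor tilt',np.degrees(-np.linalg.lstsq(np.c_[k[:,:2]-k[:,:2].mean(0),np.ones(len(k))],k[:,2],rcond=None)[0][:2]).round(2))
for n in ['scene','side']: wokfit(n,c0=[.491,-.032])
E
python3 fin.py
```

```text
t 26.3 pos [ 0.491  -0.1985  0.2887] rot [-3.135e+00 -2.090e-01  1.000e-03] F [0.4 0.2 0.4] gap 0.031
R [[0.991, 0.133, -0.001], [0.133, -0.991, 0.0], [-0.001, -0.0, -1.0]] j [-0.01  0.09 -0.22 -0.   -1.26  1.72]
knob 493 mean [ 0.5725 -0.1878] rect [ 0.5725 -0.1878] [0.012 0.039] axis deg -59.3 top 0.1063
knob 402 mean [ 0.4757 -0.2044] rect [ 0.4745 -0.2047] [0.04  0.012] axis deg 10.1 top 0.1063
1894
floor tilt [0.19 0.09]
scene rim c [ 0.4912 -0.0302  0.1079] normal tilt deg x,y [-0.  0.] rms 0.0019 56 spot [[0.508, 0.016, 0.095]]
side rim c [ 0.4917 -0.0318  0.1073] normal tilt deg x,y [-0.3 -0.1] rms 0.0019 59 spot [[0.438, -0.088, 0.076]]
```

View pics/w13.png

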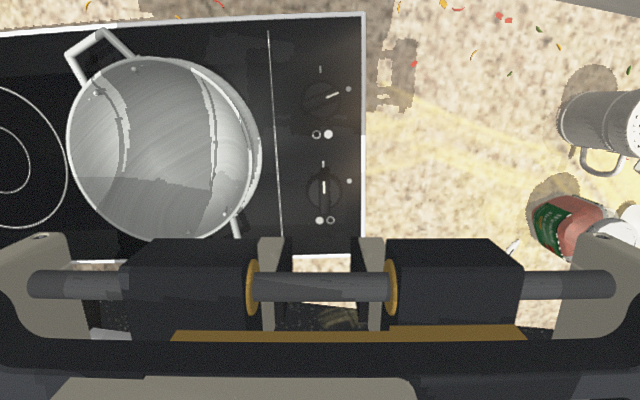

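The bowl knob (322,97) now points about 69° clockwise, which is on. The flat knob (323,188) is still off, the wok is level, and the jar and shaker haven't moved. Handing in.

```bash
python3 -c "
from plant import arm
print(arm.hand_in())"
```

```text
the job is handed in; nothing more can be done
None
```

The wok was slid into the bowl and sits level and centred as far as the cameras can measure (tilt under about 0.3°), the bowl knob was then turned on (about 69°), the other knob is still off, and the job was handed in at about 26 s with the arm clear; no verdict came back.

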